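# Clear the gate, work its two catches, hold it open

### The arm

A 6-joint arm with a two-finger parallel gripper is mounted at the origin on the work surface. World frame = base frame: x ahead of the robot, y to its left, z up, the work surface at z = 0. Lengths are in m, angles in rad, forces in N, time in s.
With the tool pointing down it reaches from about 0.4 to 0.925 m from the base axis. Payload 12.5 kg.
Tool frame: the origin (TCP) lies midway between the tips of the shut fingers; the grasp point (between the pads) lies 19 mm behind it; y points along the fingers, x is the direction in which the jaws open and shut, and the axes are right-handed (so a half turn about y gives the same grasp; the last joint's range is limited). The gripper opens to 95 mm and grips with 3 to 60 N. Pads are 20 mm wide; open, the fingers measure 119 mm over their backs; the gripper's body (75 mm by 180 mm) begins 59 mm behind the grasp point.
Start: joints at [1.16, 0.491, 1.559, -0, 1.092, -0.106], TCP at [0.188, 0.596, 0.188] pointing down, gripper open.
Joint ranges: [-3.1, 3.1], [-0.84, 2.19], [0.05, 2.79], [-1.13, 4.28], [0.06, 2.93], [-2.69, 2.69]. Speed limits (rad/s): [2.22, 2.22, 2.79, 3.14, 3.14, 3.14].

### API

Orientations are given as [roll, pitch, yaw] about the fixed x, y, z axes, in that order (R = Rz(yaw) Ry(pitch) Rx(roll)).
In Python, from cell import r gives the robot as it stands. The module is installed in compiled form; this text tells all that it offers.
- The arm moves only by the tool servo_tool, never from a script. Its argument "targets" is a list of rows, each a list of 7 numbers: the turn, a rotation vector about the world's x, y, z in degrees, then the shift along the world's x, y, z in mm, then the closure, from 0 (fully open) to 1 (shut). In form: [[wx, wy, wz, tx, ty, tz, grip], ...]. A call has 1 to 20 rows; each row is the pose to reach, as a shift and turn from the pose commanded when the call began; what a row does not reach only later rows make up. A row lasts 1/8 s, in which the tool goes at most 62.5 mm and 10.7 degrees, less where a joint would pass 70% of its speed; a pose out of reach is approached as far as the arm can. A call with a gripper value outside its range is refused whole. The fingers move at their own pace and stop on an object; "grip_force" is the grip in N (left out, the last holds). Time passes only in rows, so rows that repeat a pose let the fingers close. It gives the time, the measured TCP pose, the force and the opening at its end, in the units of the state.
- r.get_obs(): the state, without advancing time (a new reading comes with each control period).
- r.camera(name): name is "side" or "top"; returns the picture (420x560x3 uint8, red, green, blue); there is no depth.
- r.get_calibration(name): a dict with "K" (3x3 intrinsics, pixels), "k1" (the pictures are not rectified: a ray, as slopes to the right and down, at radius r is drawn at 1 + k1 r^2 times it, then the intrinsics apply), "T" (4x4, takes a point from camera to world coordinates). Camera axes: x right, y down, z forward; pixel columns grow to the right and rows downward; lengths in m; the calibration is good to about 2 mm. A picture is of the moment at which its call begins. get_calibration takes no time and is no camera call.
- r.close_job(): hands the job in, once; it reports no verdict.
The state is a dict: "time": time; "q": joint angles; "dq": joint speeds; "joint_torque": joint torques, N m; "eef_pos": TCP position; "tool_rot": TCP orientation; "wrist_force": force on the tool from outside, world axes, zero at the start; "moment": the same for the moment, N m; "finger_gap": opening from 0.0 (shut) to 1.0 (fully open).
Only numpy, scipy, OpenCV 4.12 (cv2) and the standard library are available. Lean on these libraries where they do the work, as an engineer would, in place of code of your own. Each camera call takes 0.05 s, during which the arm holds its last target.

### The job

Lay the thin wooden disc that lies in the way of the hutch's gate flat in the shallow tray, then squeeze the two catches on the hutch's roof fully together: first the safety catch near the hinge, then the bolt near the gate's free end. Then take the gate by its upright handle, swing it open past its detent, and finish while still holding it wide open (about 70 degrees) by the handle, because a spring pulls it back. Leave the notebook, the pencil cup and the wooden turned piece alone.

Things in the scene. Friction and masses are not known exactly. Their poses are not given: they have to be found in the camera images.
- hutch: Fixed plywood box for play figures, 180 x 200 mm (its x, y), roof top 110 mm above the desk. Origin: centre of its underside; its -x side is the front with the gate (towards the robot), +y the hinge side. Two alike aluminium catches stand on the roof, each a pair of posts: 12 mm thick along the squeeze, 20 mm wide, top 35 mm above the roof. Flat strips beside them rise 9 mm. Yaw varies.
- disc_center (a point): Centre (half-way up) of a loose dark wooden disc, 44 mm in diameter, 8 mm thick, about 20 g, flat on the desk in front of the gate, in its swing.
- tray_in (a point): Centre of the inner floor (6 mm above the desk) of a fixed white shallow square tray, 140 x 140 mm outside, walls 6 mm thick and 28 mm high from the desk. It stands to the left or the right of the hutch.
- safety_mid (a point): Point midway between the safety catch's posts, 22 mm above the roof, at (-5, 50) mm in the hutch's x, y. The posts stand one behind the other along the hutch's x; outer faces 54 mm apart when open, 34 mm when squeezed home. Both move inward alike (geared), so the midpoint stays. While open, its tongue blocks the bolt.
- safety (a joint): Travel of each safety post, m: 0 apart, 0.010 squeezed home. Stiff (about 5 N squeeze); stays where it is left.
- bolt_mid (a point): Point midway between the bolt's posts, 22 mm above the roof, at (-62, -55) mm in the hutch's x, y. The posts stand side by side along the hutch's y; outer faces 54 mm apart when open, 34 mm when squeezed home; both move alike, the midpoint stays. Its hook reaches over the roof's front edge (top 120 mm above the desk) and holds the gate until squeezed home.
- bolt (a joint): Travel of each bolt post, m: 0 apart (gate locked), 0.010 squeezed home (gate free). Stiff (about 5 N squeeze); stays where it is left. Cannot move until the safety catch is squeezed home.
- handle_grip (a point): Grip point on the gate's handle, 150 mm above the desk, on the axis of an upright round wooden dowel 14 mm in diameter, top 170 mm above the desk, free to be gripped from above down to 125 mm. It is 28 mm in front of the gate's mid-plane and 110 mm along the gate from the hinge axis: at (-126, -40) mm in the hutch's x, y when shut. Moves with the gate.
- gate_handle: The handle's dowel, turning freely about its own upright axis in two brackets on the gate; origin at its foot, 50 mm above the desk, z up.
- gate_hinge (a point): Point on the gate's upright hinge axis, 150 mm above the desk, at (-98, 70) mm in the hutch's x, y.
- gate (a joint): Gate angle, rad: 0 shut, grows as the free end swings out to the robot (clockwise from above), stop at 1.5. Panel 160 mm long, top 100 mm, a horn to 124 mm. The detent resists until about 0.5 rad (at most 5 N at the handle), then the gate rests by itself at about 0.65; from farther out a spring pulls it back there (about 3.5 N at the handle at 1.2 rad). Wide open is about 1.2 rad.
- notebook: Loose red notebook, 110 x 150 x 16 mm, origin under its centre; stands on the side of the hutch where the tray is not. Bystander.
- pencil_cup: Loose white cup with pencils, 76 mm across, 95 mm high (pencils to 160 mm), origin under its centre. Bystander.
- turned_bell: Loose turned wooden piece, 64 mm across, 85 mm high, origin under its centre. Bystander.
- disc: The disc itself, origin at the centre of its underside.
Things that resemble listed ones, but are neither listed nor needed, are in the scene too. There is more than one size of the part that bears tray_in; the job needs the larger. There is more than one size of the disc; the job needs the smaller.

How it is judged:
By the outcome, as a careful person would: the job done as asked, in the order asked, and still so for the second after the job is handed in, while the arm keeps its last pose, push and grip.
It also fails if it takes over 62 s, if anything falls off the work surface, if the arm or the gripper's body presses on something with over 40 N, if the wrist force passes 120 N, or if a joint passes its speed limit or range.

## Working session

There is one attempt and no reset: what is moved stays moved. The work goes in short steps, Python scripts to look and compute and a tool call to move; the robot and the scene stay as the last step left them, time stands still between calls to the robot, and variables do not carry over. Pictures are saved under pics/ and viewed, and the job is handed in when it is done.

Besides the shell and the picture viewer there is one more tool, called as a command line: name --pt "numbers of a row" for each row, then --argument value for the rest. servo_tool: Moves the arm, as the interface text tells. Its arguments: {"type":"object","properties":{"targets":{"type":"array","items":{"type":"array","items":{"type":"number"}}},"grip_force":{"type":"number"}},"required":["targets"]}

```bash
mkdir -p pics; cat > h.py <<'E'
import numpy as np, cv2
from cell import r
def cal(n):
    c=r.get_calibration(n); return np.array(c["K"]),c["k1"],np.array(c["T"])
def ray(n,u,v):
    K,k1,T=cal(n)
    p=cv2.undistortPoints(np.array([[[u,v]]],float),K,np.array([k1,0,0,0,0.]),None,None,None)[0,0] if 0 else None
    x=(u-K[0,2])/K[0,0]; y=(v-K[1,2])/K[1,1]; a,b=x,y
    for _ in range(30):
        s=1+k1*(a*a+b*b); a,b=x/s,y/s
    return T[:3,3], T[:3,:3]@np.array([a,b,1.])
def at(n,u,v,z):
    o,d=ray(n,u,v); return o+d*(z-o[2])/d[2]
def proj(n,P):
    K,k1,T=cal(n); p=T[:3,:3].T@(np.atleast_2d(P)-T[:3,3]).T
    a,b=p[0]/p[2],p[1]/p[2]; s=1+k1*(a*a+b*b)
    return np.c_[K[0,0]*a*s+K[0,2],K[1,1]*b*s+K[1,2]]
def snap(n,f,crop=None,sc=1):
    im=np.ascontiguousarray(r.camera(n)[:,:,::-1]); cv2.imwrite('pics/raw_'+f,im)
    crop_save('raw_'+f,f,crop,sc)
def crop_save(src,f,crop=None,sc=1):
    im=cv2.imread('pics/'+src)
    if crop: x0,y0,x1,y1=crop; im=im[y0:y1,x0:x1]
    cv2.imwrite('pics/'+f,cv2.resize(im,None,fx=sc,fy=sc,interpolation=cv2.INTER_CUBIC))
def H(o,yaw,p):
    c,s=np.cos(yaw),np.sin(yaw); p=np.atleast_2d(p).astype(float)
    return np.c_[o[0]+c*p[:,0]-s*p[:,1],o[1]+s*p[:,0]+c*p[:,1],p[:,2]]
E
python3 - <<'E'
from h import *
snap('top','t0.png');snap('side','s0.png')
for n in('top','side'):
    K,k,T=cal(n);print(n,K.round(1).tolist(),k,T.round(3).tolist())
o=r.get_obs();print(o)
E
```

```text
top [[487.8, 0.0, 274.5], [0.0, 487.8, 200.9], [0.0, 0.0, 1.0]] 0.0167108713518568 [[0.017, -0.988, 0.153, 0.309], [-1.0, -0.02, -0.017, 0.026], [0.02, -0.153, -0.988, 1.429], [0.0, 0.0, 0.0, 1.0]]
side [[545.8, 0.0, 283.2], [0.0, 545.8, 215.4], [0.0, 0.0, 1.0]] 0.06263730592722425 [[0.994, -0.041, 0.102, 0.318], [-0.109, -0.517, 0.849, -1.331], [0.018, -0.855, -0.519, 0.921], [0.0, 0.0, 0.0, 1.0]]
{'time': 0.1, 'q': array([ 1.16043251e+00,  4.91464269e-01,  1.55942047e+00, -2.94507654e-05,
        1.09167750e+00, -1.05588410e-01]), 'dq': array([-0.00075656, -0.00263553, -0.00227984,  0.00053508, -0.00041649,
       -0.00125925]), 'joint_torque': array([ 1.83954377e-03, -6.13619256e+01, -2.58606827e+01,  6.93698460e-02,
        4.69918514e-02, -7.73344004e-05]), 'eef_pos': array([0.18742742, 0.59597141, 0.18793094]), 'tool_rot': array([-1.57072012e+00,  9.66937265e-04,  1.26603454e+00]), 'wrist_force': array([0.35702262, 0.09805058, 0.8302334 ]), 'moment': array([-0.00298884,  0.02316866,  0.00815578]), 'finger_gap': 0.9950643948877644}
```

View pics/t0.png

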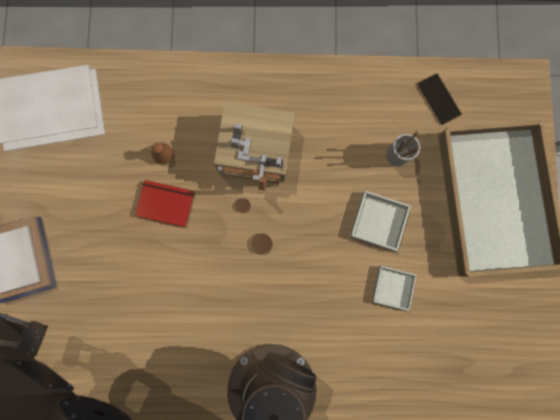

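View pics/s0.png

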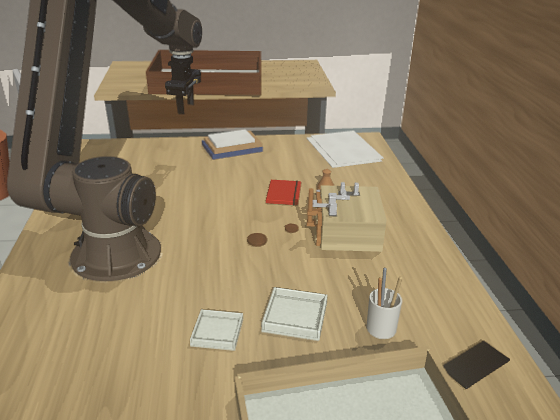

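The top view has +x up and +y to the left. Two discs could be the target: (242,205), which is smaller and in the gate's swing, and (262,243), which is larger. Two trays could match: (381,221), larger, and (394,288), smaller. There is also a big wooden box at (505,200), which isn't a candidate. I choose the disc at (242,205) and the tray at (381,221), and check both in close crops.

```bash
python3 - <<'E'
from h import *
crop_save('raw_t0.png','t0a.png',(195,95,315,265),3.5)
crop_save('raw_t0.png','t0b.png',(330,180,430,320),4)
crop_save('raw_s0.png','s0a.png',(230,170,400,260),4.5)
E
```

```text
(no output)
```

View pics/t0a.png

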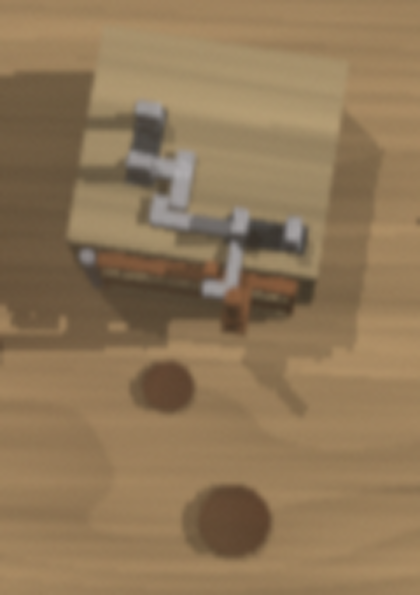

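View pics/t0b.png

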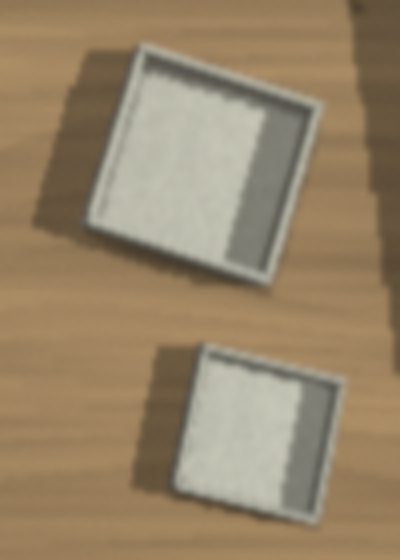

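View pics/s0a.png

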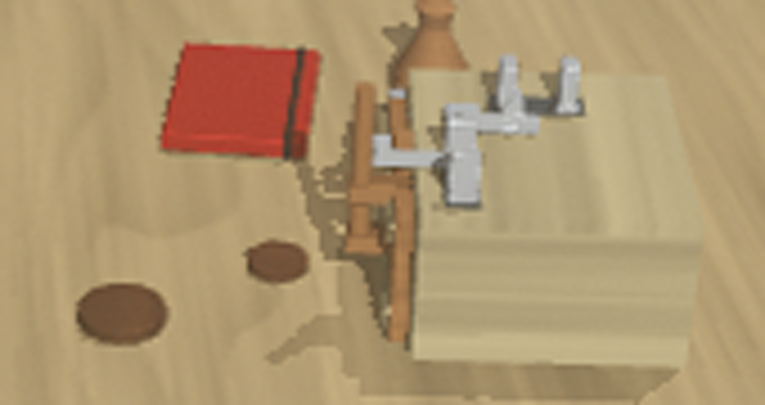

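```bash
cat > fit.py <<'E'
from h import *
from scipy.optimize import least_squares
t=lambda l:np.array(l)/3.5+[195,95]
s=lambda l:np.array(l)/4.5+[230,170]
C=[(.09,.1,.11),(.09,-.1,.11),(-.09,.1,.11),(-.09,-.1,.11)]
tp=t([(103,32),(348,62),(67,240),(318,278)]); sp=s([(650,73),(703,240),(413,72),(412,238)])
f=lambda x:np.r_[(proj('top',H(x[:2],x[2],C))-tp).ravel(),(proj('side',H(x[:2],x[2],C))-sp).ravel()]
for m,sl in(('both',slice(0,16)),('top',slice(0,8)),('side',slice(8,16))):
    q=least_squares(lambda x:f(x)[sl],[.58,.06,0]); print(m,q.x.round(4),np.degrees(q.x[2]),q.fun.round(1))
    if m=='both':x=q.x
print('disc',at('top',*t([168,387]),.008),at('side',*s([277,260]),.008*.7))
print('big',at('top',*t([233,521]),.008))
u=lambda l:np.array(l)/4+[330,180]
P=[at('top',*p,.028) for p in u([(141,43),(322,102),(270,284),(86,222)])]
print('tray',np.round(P,3),np.mean(P,0),[np.linalg.norm(P[i]-P[i-1]).round(3) for i in range(4)])
for n,p in dict(safety=(-.005,.05,.132),bolt=(-.062,-.055,.132),handle=(-.126,-.04,.15),hinge=(-.098,.07,.15)).items():
    w=H(x[:2],x[2],p); print(n,w.round(4),proj('top',w).round(1),proj('side',w).round(1))
# feature checks: post tops
for n,p in dict(h=(-.126,-.04,.17),sA=(.016,.05,.145),sB=(-.026,.05,.145),bA=(-.062,-.034,.145),bB=(-.062,-.076,.145)).items():
    w=H(x[:2],x[2],p); print(n,((proj('top',w)-[195,95])*3.5).round(0),((proj('side',w)-[230,170])*4.5).round(0))
E
python3 fit.py
```

```text
both [ 0.6882  0.0594 -0.1209] -6.927562304180164 [ 0.8 -1.1  1.1  0.2  1.1  1.3  1.1  0.5  2.1  0.2 -0.2 -3.6 -2.4 -0.8
  1.  -4.5]
top [ 0.6888  0.0623 -0.1216] -6.967747103994354 [-0.2 -1.4  0.1 -0.   0.   1.   0.1  0.3]
side [ 0.6849  0.0461 -0.1195] -6.848374031685065 [ 2.1  2.2 -0.1 -1.1 -2.8  1.3  0.7 -2. ]
disc [0.51357722 0.09487428 0.008     ] [0.51543381 0.09088148 0.0056    ]
big [0.40226221 0.03790013 0.008     ]
tray [[ 0.562 -0.262  0.028]
 [ 0.521 -0.394  0.028]
 [ 0.388 -0.353  0.028]
 [ 0.43  -0.221  0.028]] [ 0.47504738 -0.3074195   0.028     ] [np.float64(0.138), np.float64(0.138), np.float64(0.139), np.float64(0.139)]
safety [[0.6893 0.1096 0.132 ]] [[237.3 135.6]] [[348.3 187.1]]
bolt [[0.62   0.0123 0.132 ]] [[272.4 161. ]] [[331.8 204. ]]
handle [[0.5583 0.0349 0.15  ]] [[263.6 181.8]] [[309.8 195.5]]
hinge [[0.5993 0.1407 0.15  ]] [[224.4 165.9]] [[317.9 178.3]]
h [[240. 299.]] [[361.  88.]]
sA [[151. 111.]] [[565.  61.]]
sB [[143. 163.]] [[503.  60.]]
bA [[244. 223.]] [[458. 119.]]
bB [[298. 231.]] [[462. 152.]]
```

```bash
python3 - <<'E'
from h import *
crop_save('raw_t0.png','t0c.png',(205,95,305,195),6)
crop_save('raw_s0.png','s0c.png',(295,170,395,260),6.5)
E
```

```text
(no output)
```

View pics/t0c.png

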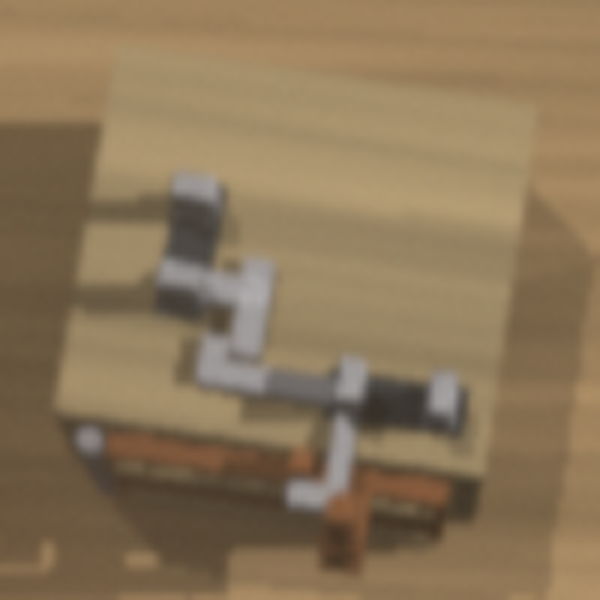

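View pics/s0c.png

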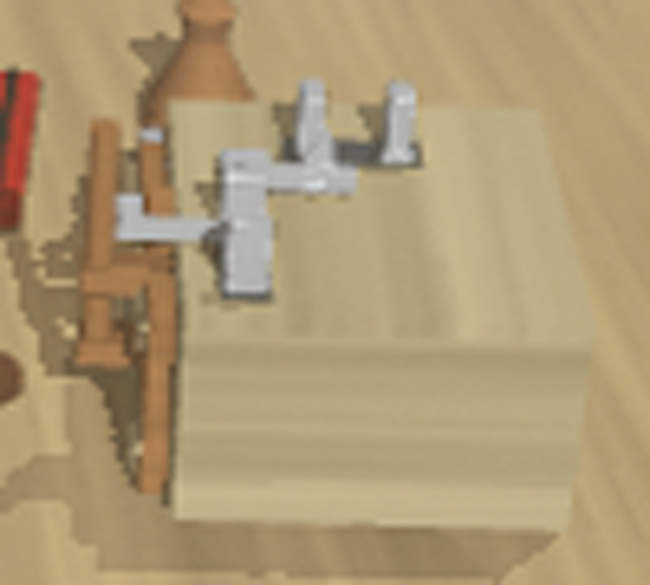

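```bash
cat > fit2.py <<'E'
from h import *
from scipy.optimize import least_squares
t=lambda l:(np.array(l)+.5)/6-.5+[205,95]
s=lambda l:(np.array(l)+.5)/6.5-.5+[295,170]
R=[(.09,.1,.11),(.09,-.1,.11),(-.09,.1,.11),(-.09,-.1,.11)]
PA=[(.016,.05,.145),(-.026,.05,.145)];PB=[(-.062,-.034,.145),(-.062,-.076,.145)];Hd=[(-.126,-.04,.17)]
Ct=R+PA+PB+Hd; tp=t([(120,47),(537,103),(57,411),(484,474),(196,187),(184,276),(352,380),(446,396),(348,506)])
Cs=R+[(-.09,-.1,0),(.09,-.1,0)]+PA+Hd
sp=s([(543,106),(591,347),(168,100),(177,346),(175,518),(569,526),(402,87),(312,86),(105,123)])
f=lambda x:np.r_[(proj('top',H(x[:2],x[2],Ct))-tp).ravel(),(proj('side',H(x[:2],x[2],Cs))-sp).ravel()]
for m,sl in(('both',slice(0,36)),('top',slice(0,18)),('side',slice(18,36))):
    q=least_squares(lambda x:f(x)[sl],[.58,.06,0],loss='soft_l1'); print(m,q.x.round(4),np.degrees(q.x[2]).round(2));print(q.fun.reshape(-1,2).round(1).tolist())
E
python3 fit2.py
```

```text
both [ 0.691   0.0622 -0.1293] -7.41
[[-0.0, -0.6], [0.7, 0.5], [-0.0, 0.4], [0.4, 0.6], [0.0, -0.1], [-0.4, -0.1], [0.3, -0.1], [-0.0, -0.5], [-0.5, 0.4], [-0.6, 0.2], [0.9, -3.7], [-0.1, -0.3], [1.2, -5.1], [-0.5, 0.1], [0.0, 0.6], [-0.0, 0.1], [0.0, -0.1], [0.1, 0.3]]
top [ 0.6912  0.0625 -0.1244] -7.13
[[-0.3, -0.6], [0.5, 0.2], [-0.0, 0.5], [0.5, 0.4], [-0.1, -0.1], [-0.5, -0.1], [0.3, -0.2], [0.0, -0.6], [-0.3, 0.3]]
side [ 0.6905  0.0608 -0.1377] -7.89
[[-0.4, 0.5], [0.6, -3.3], [0.1, -0.2], [0.8, -5.0], [-0.9, 0.3], [-0.3, 1.0], [0.1, 0.4], [0.1, 0.1], [-0.1, 0.3]]
```

```bash
cat > mv.py <<'E'
from h import *
from scipy.spatial.transform import Rotation as Ro
def goal(yaw,tilt=0):  # tilt deg: top leaning toward -x (about jaw axis)
    u=np.array([np.cos(yaw),np.sin(yaw),0])
    return Ro.from_rotvec(-np.radians(tilt)*u)*Ro.from_euler('xyz',[-np.pi/2,0,yaw])
def delta(pos,yaw,tilt=0):
    o=r.get_obs(); R0=Ro.from_euler('xyz',o['tool_rot']); 
    w=(goal(yaw,tilt)*R0.inv()).as_rotvec(degrees=True)
    print('t',o['time'],'rotvec',w.round(1),'shift mm',((np.array(pos)-o['eef_pos'])*1000).round(1))
X=(.691,.0622);Y=np.radians(-7.4)
E
python3 - <<'E'
from mv import *
delta((.514,.094,.09),Y+np.pi/2,8)
for n,p in dict(safety=(-.005,.05,.132),bolt=(-.062,-.055,.132),handle=(-.126,-.04,.15),hinge=(-.098,.07,.15)).items(): print(n,H(X,Y,p))
E
```

```text
t 0.1 rotvec [-1.7 -7.8 10. ] shift mm [ 326.6 -502.   -97.9]
safety [[0.69248142 0.11242754 0.132     ]]
bolt [[0.62243263 0.01564341 0.132     ]]
handle [[0.56089761 0.0387614  0.15      ]]
hinge [[0.60283192 0.14423895 0.15      ]]
```

servo_tool --pt "0 0 1 20 -30 0 0" --pt "0 -1 2 45 -70 0 0" --pt "0 -1 3 75 -115 0 0" --pt "0 -2 4 104 -160 0 0" --pt "0 -3 5 134 -205 0 0" --pt "0 -4 6 163 -250 0 0" --pt "-1 -5 7 193 -296 0 0" --pt "-1 -6 8 222 -341 0 0" --pt "-1 -7 9 251 -386 0 0" --pt "-1 -7.5 10 281 -431 0 0" --pt "-1.7 -7.8 10 305 -470 0 0" --pt "-1.7 -7.8 10 320 -493 -15 0" --pt "-1.7 -7.8 10 326.6 -502 -50 0" --pt "-1.7 -7.8 10 326.6 -502 -80 0" --pt "-1.7 -7.8 10 326.6 -502 -98 0" --pt "-1.7 -7.8 10 326.6 -502 -98 0"

```text
time: 2.1
eef_pos: [0.5134, 0.0941, 0.0893]
tool_rot: [-1.707, 0.0, 1.441]
wrist_force: [-1.1, -0.5, -0.3]
finger_gap: 0.997
```

```bash
python3 - <<'E'
from mv import *
delta((.514,.094,.003),Y+np.pi/2,8)
snap('side','s1.png',(230,130,400,260),4.5)
E
```

```text
t 2.1 rotvec [-0.  -0.2  0.1] shift mm [  0.6  -0.1 -86.3]
```

View pics/s1.png

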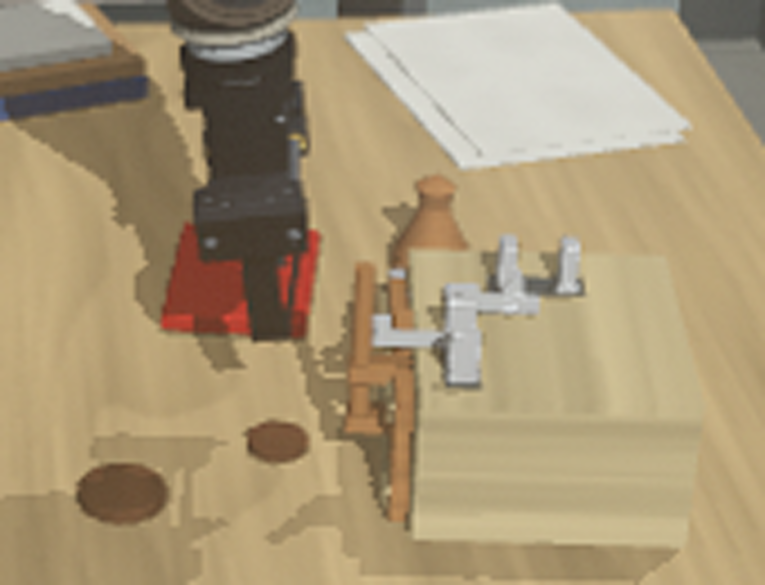

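The open gripper hovers over the disc, which is at crop (277,440), and the leaning body stays clear of the handle at (363,340). Descend and grip.

servo_tool --pt "0 0 0 0 0 -30 0" --pt "0 0 0 0 0 -60 0" --pt "0 0 0 0 0 -78 0" --pt "0 0 0 0 0 -86 0" --pt "0 0 0 0 0 -86 0" --pt "0 0 0 0 0 -86 0.5" --pt "0 0 0 0 0 -86 0.7" --pt "0 0 0 0 0 -86 0.7" --pt "0 0 0 0 0 -86 0.7" --pt "0 0 0 0 0 -86 0.7" --pt "0 0 0 0 0 -86 0.7" --grip_force 12

```text
time: 3.52
eef_pos: [0.5142, 0.0942, 0.0044]
tool_rot: [-1.71, -0.0, 1.441]
wrist_force: [-0.5, -0.5, 0.1]
finger_gap: 0.425
```

servo_tool --pt "0 0 0 0 0 10 0.7" --pt "0 0 0 0 0 40 0.7" --pt "0 0 0 0 0 85 0.7" --pt "0 0 0 0 0 85 0.7"

```text
time: 4.03
eef_pos: [0.5156, 0.0944, 0.0928]
tool_rot: [-1.716, -0.002, 1.441]
wrist_force: [-0.2, 0.3, -0.2]
finger_gap: 0.301
```

```bash
python3 - <<'E'
from mv import *
print(r.get_obs()['finger_gap'])
delta((.475,-.3074,.11),Y+np.pi/2-2*np.pi*0,8)
snap('side','s2.png',(230,150,400,280),4.5)
snap('top','t2.png',(195,95,315,265),3.5)
E
```

```text
0.3009126952201829
t 4.025 rotvec [-0.1  0.3  0. ] shift mm [ -40.6 -401.8   17.2]
```

View pics/s2.png

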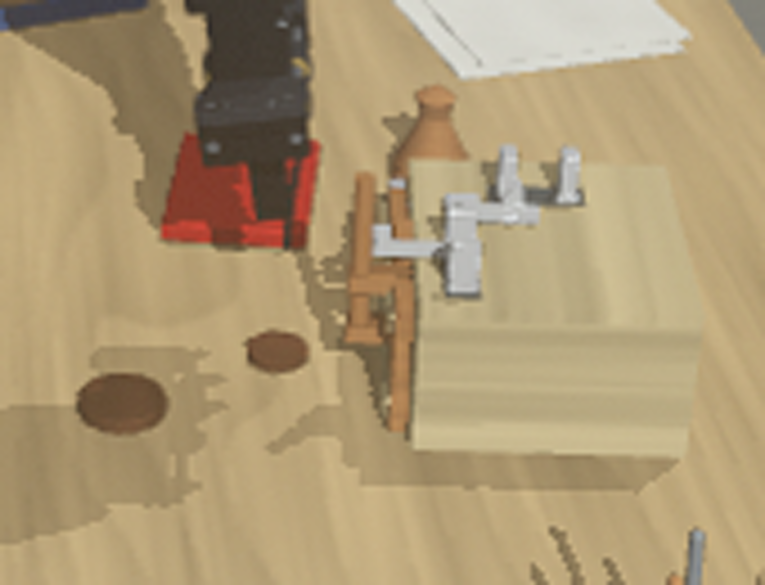

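View pics/t2.png

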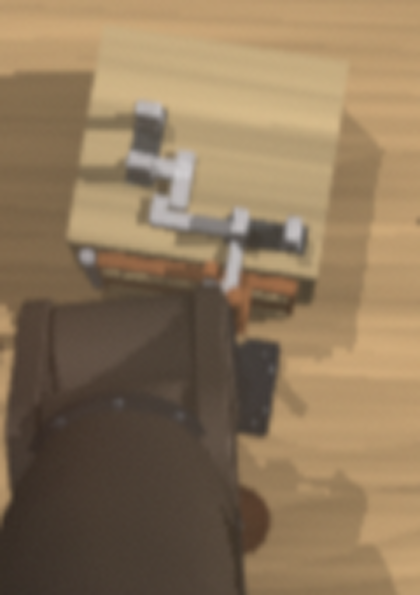

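The gripper missed: the disc is still at side crop (277,351), and the gap closed on to 0.30. I need to know why before trying again.

```bash
python3 - <<'E'
from mv import *
print((proj('side',[.5134,.0941,.0893])-[230,130])*4.5)
print((proj('side',[[.5156,.0944,.0928],[.514,.094,.008],[.514,.094,0]])-[230,150])*4.5)
crop_save('raw_t0.png','t0d.png',(225,190,285,260),8)
E
```

```text
[[276.59414787 333.22258303]]
[[279.90393873 238.38830406]
 [274.4890137  344.7578884 ]
 [274.2018512  354.47482079]]
```

View pics/t0d.png

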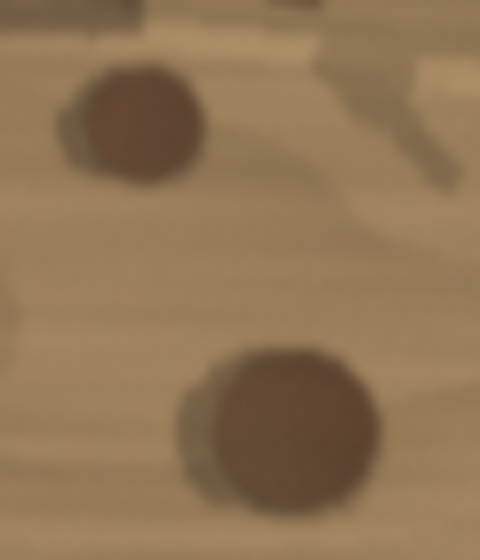

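```bash
python3 - <<'E'
from mv import *
delta((.514,.094,.001),Y+np.pi/2,3)
E
```

```text
t 4.125 rotvec [0.6 5.  0. ] shift mm [ -0.1  -0.2 -88.9]
```

servo_tool --pt "0 2 0 0 0 -20 0.2" --pt "0.3 4 0 0 0 -40 0" --pt "0.6 5 0 0 0 -62 0" --pt "0.6 5 0 0 0 -80 0" --pt "0.6 5 0 0 0 -88 0" --pt "0.6 5 0 0 0 -89 0" --pt "0.6 5 0 0 0 -89 0"

```text
time: 5.0
eef_pos: [0.5142, 0.0943, 0.0007]
tool_rot: [-1.622, 0.0, 1.441]
wrist_force: [0.9, -0.4, 0.9]
finger_gap: 0.968
```

servo_tool --pt "0 0 0 0 0 0 0.7" --pt "0 0 0 0 0 0 0.7" --pt "0 0 0 0 0 0 0.7" --pt "0 0 0 0 0 0 0.7" --pt "0 0 0 0 0 0 0.7" --pt "0 0 0 0 0 0 0.7" --pt "0 0 0 0 0 0 0.7" --pt "0 0 0 0 0 0 0.7" --grip_force 15

```text
time: 6.0
eef_pos: [0.5141, 0.0942, 0.0004]
tool_rot: [-1.622, 0.0, 1.441]
wrist_force: [-0.3, 0.3, 0.9]
finger_gap: 0.306
```

```bash
python3 - <<'E'
from mv import *
snap('side','s3.png',(250,180,350,260),7)
snap('top','t3.png',(195,95,315,265),3.5)
E
```

```text
(no output)
```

View pics/s3.png

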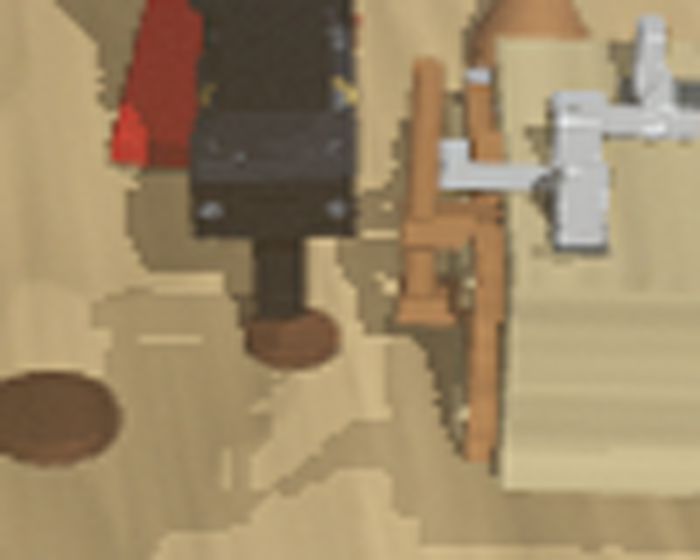

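View pics/t3.png

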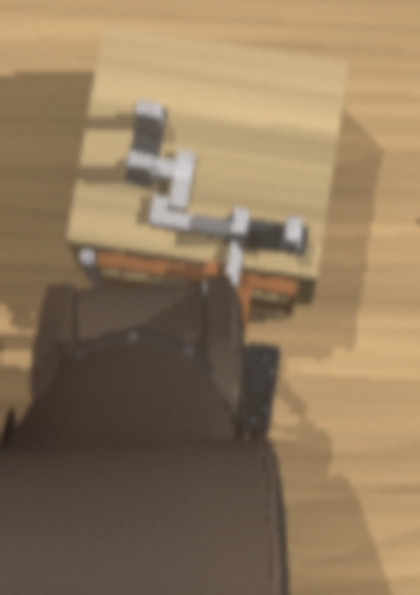

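```bash
python3 - <<'E'
from mv import *
print(r.get_obs()['eef_pos'],r.get_obs()['tool_rot'])
f=lambda p:((proj('side',p)-[250,180])*7).round(0)
e=r.get_obs()['eef_pos']
print('tcp',f(e)); u=np.array([np.cos(1.441),np.sin(1.441),0])
for d in(-.0143,.0143,-.028,.028):
    print(d,f(e+d*u),f(e+d*u+[0,0,.019]))
print('disc pts', f([[.514,.094-.022,.0],[.514,.094-.022,.008],[.514,.094+.022,.008],[.514-.022,.094,.008],[.514+.022,.094,.008]]))
print(at('side',278/7+250,318/7+180,0),at('side',278/7+250,318/7+180,.008),at('side',293/7+250,368/7+180,0),at('side',293/7+250,308/7+180,.008))
E
```

```text
[5.14146085e-01 9.42270053e-02 4.50865355e-04] [-1.62206193e+00  4.39253906e-04  1.44084091e+00]
tcp [[287. 340.]]
-0.0143 [[287. 358.]] [[288. 321.]]
0.0143 [[287. 323.]] [[288. 287.]]
-0.028 [[286. 375.]] [[287. 338.]]
0.028 [[287. 307.]] [[288. 271.]]
disc pts [[293. 368.]
 [293. 353.]
 [281. 300.]
 [238. 328.]
 [336. 324.]]
[0.51251815 0.11373794 0.        ] [0.51082661 0.10118914 0.008     ] [0.51422277 0.07214719 0.        ] [0.51854558 0.10898941 0.008     ]
```

```bash
python3 - <<'E'
from mv import *
o=r.get_obs();R=Ro.from_euler('xyz',o['tool_rot']).as_matrix();e=o['eef_pos']
ft=lambda p:((proj('top',p)-[195,95])*3.5).round(0)
f=lambda p:((proj('side',p)-[250,180])*7).round(0)
# body lower face corners: y=-0.078 along tool y
for dz in(0,.02,.03):
  P=np.array([e+R@np.array([sx,-.078,sz])+[0,0,dz] for sx in(-.09,.09) for sz in(-.0375,.0375)])
  print(dz,ft(P).tolist(),f(P).tolist())
crop_save('raw_t3.png','t3b.png',(245,180,295,230),12)
crop_save('raw_s3.png','s3b.png',(265,190,325,240),12)
E
```

```text
0 [[282.0, 349.0], [269.0, 442.0], [60.0, 316.0], [45.0, 408.0]] [[370.0, 297.0], [190.0, 300.0], [366.0, 88.0], [202.0, 92.0]]
0.02 [[283.0, 345.0], [269.0, 439.0], [58.0, 311.0], [42.0, 405.0]] [[372.0, 256.0], [190.0, 259.0], [368.0, 50.0], [203.0, 53.0]]
0.03 [[283.0, 343.0], [269.0, 437.0], [56.0, 309.0], [41.0, 403.0]] [[373.0, 235.0], [191.0, 239.0], [369.0, 30.0], [203.0, 33.0]]
```

View pics/s3b.png

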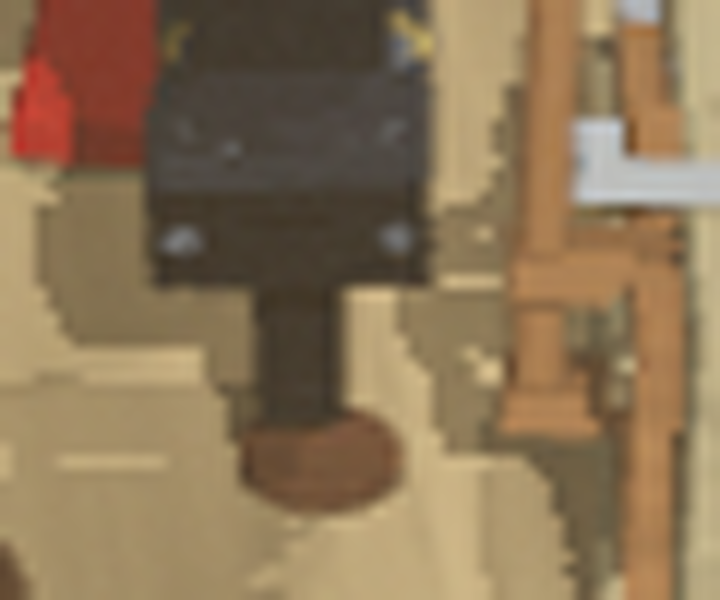

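The side view shows the fingertips sitting about 28 mm above the desk (tip at crop (300,420), over the disc at (320,460)), although the reported TCP z is about 0. The whole tool really is higher than it reports. I'll open, then go down in steps and watch the force.

servo_tool --pt "0 0 0 0 0 0 0" --pt "0 0 0 0 0 0 0" --pt "0 0 0 2 0 0 0" --pt "0 0 0 4 0 0 0" --pt "0 0 0 4 0 0 0" --pt "0 0 0 4 0 0 0" --pt "0 0 0 4 0 -5 0" --pt "0 0 0 4 0 -10 0" --pt "0 0 0 4 0 -15 0" --pt "0 0 0 4 0 -15 0"

```text
time: 7.35
eef_pos: [0.5179, 0.0942, -0.0151]
tool_rot: [-1.621, 0.001, 1.441]
wrist_force: [0.4, -1.2, 0.4]
finger_gap: 1.0
```

```bash
python3 - <<'E'
from mv import *
snap('side','s4.png',(265,190,325,240),12)
print(r.get_obs())
E
```

```text
{'time': 7.4, 'q': array([ 0.06016657,  0.64449047,  2.00712752, -0.0237203 ,  0.44037143,
       -1.35942552]), 'dq': array([ 0.00025577, -0.00863246, -0.00166855, -0.00150772,  0.00438588,
        0.00041965]), 'joint_torque': array([-1.03298548e-02, -5.64303768e+01, -1.16041365e+01, -2.55423464e-02,
       -9.60272667e-02,  4.12712170e-04]), 'eef_pos': array([ 0.51801652,  0.09420536, -0.01481784]), 'tool_rot': array([-1.62152213e+00,  5.36011326e-04,  1.44078509e+00]), 'wrist_force': array([0.3080608 , 0.2346649 , 0.16250334]), 'moment': array([ 0.03705985,  0.00484535, -0.01785014]), 'finger_gap': 1.0017143292150728}
```

View pics/s4.png

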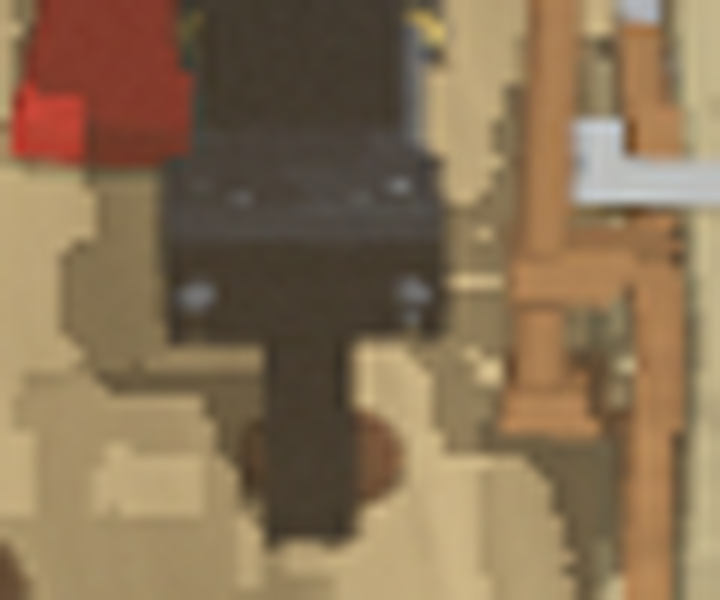

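```bash
python3 - <<'E'
from mv import *
e=r.get_obs()['eef_pos']; u=np.array([np.cos(1.441),np.sin(1.441),0])
for z in (-.015,0,.01,.015,.02):
    for d in(-.0595,-.0475):
        p=e+d*u; p[2]=z; print(z,d,((proj('side',p)-[265,190])*12).round(0))
E
```

```text
-0.015 -0.0595 [[323. 640.]]
-0.015 -0.0475 [[324. 614.]]
0 -0.0595 [[325. 591.]]
0 -0.0475 [[325. 565.]]
0.01 -0.0595 [[326. 558.]]
0.01 -0.0475 [[326. 532.]]
0.015 -0.0595 [[326. 541.]]
0.015 -0.0475 [[327. 515.]]
0.02 -0.0595 [[327. 525.]]
0.02 -0.0475 [[327. 499.]]
```

servo_tool --pt "0 0 0 2 0 -4 0" --pt "0 0 0 2 0 -8 0" --pt "0 0 0 2 0 -10 0" --pt "0 0 0 2 0 -10 0"

```text
time: 7.9
eef_pos: [0.52, 0.0942, -0.0247]
tool_rot: [-1.622, 0.0, 1.441]
wrist_force: [0.3, -0.5, -0.1]
finger_gap: 1.003
```

servo_tool --pt "0 0 0 0 0 -1 0.7" --pt "0 0 0 0 0 -1 0.7" --pt "0 0 0 0 0 -1 0.7" --pt "0 0 0 0 0 -1 0.7" --pt "0 0 0 0 0 -1 0.7" --pt "0 0 0 0 0 -1 0.7" --pt "0 0 0 0 0 -1 0.7" --pt "0 0 0 0 0 -1 0.7" --grip_force 15

```text
time: 8.9
eef_pos: [0.5202, 0.0942, -0.0255]
tool_rot: [-1.622, 0.0, 1.441]
wrist_force: [0.6, -0.0, 5.1]
finger_gap: 0.455
```

servo_tool --pt "0 0 0 0 0 10 0.7" --pt "0 0 0 -5 0 40 0.7" --pt "0 0 0 -20 0 75 0.7" --pt "0 0 0 -40 -5 105 0.7" --pt "0 0 -1 -45 -35 115 0.7" --pt "0 0 -2 -45 -75 115 0.7" --pt "0 0 -3 -45 -120 115 0.7" --pt "0 0 -4 -45 -165 115 0.7" --pt "0 0 -5 -45 -210 115 0.7" --pt "0 0 -6 -45 -255 115 0.7" --pt "0 0 -7 -45 -300 115 0.7" --pt "0 0 -8 -45 -340 110 0.7" --pt "0 0 -9 -45 -375 90 0.7" --pt "0 0 -10 -45 -395 75 0.7" --pt "0 0 -10 -45 -401 65 0.7" --pt "0 0 -10 -45 -401 65 0.7" --pt "0 0 -10 -45 -401 65 0.7"

```text
time: 11.02
eef_pos: [0.4754, -0.3059, 0.0399]
tool_rot: [-1.622, 0.0, 1.267]
wrist_force: [0.3, 0.0, 0.0]
finger_gap: 0.456
```

```bash
python3 - <<'E'
from mv import *
o=r.get_obs();print(o['time'],o['eef_pos'],o['tool_rot'],o['finger_gap'])
snap('side','s5.png',(180,170,340,350),4)
snap('top','t5.png',(300,130,460,330),3.5)
E
```

```text
11.025 [ 0.47536938 -0.30588514  0.03989357] [-1.62214392e+00  4.02477768e-04  1.26742495e+00] 0.45600401082503195
```

View pics/s5.png

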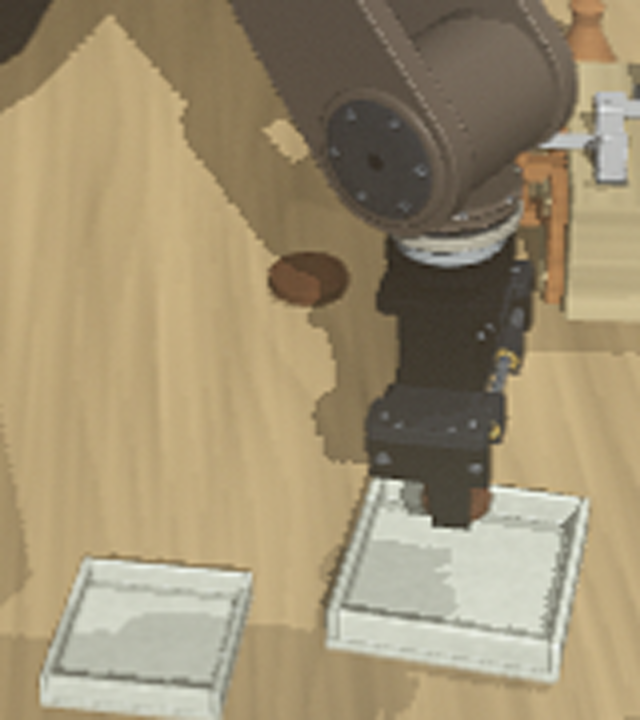

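View pics/t5.png

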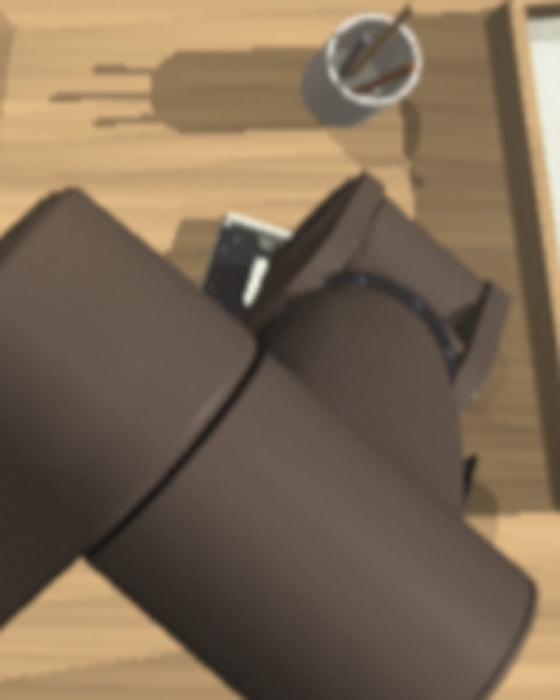

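The disc is held over the larger tray (side crop (455,505)). Lower it, release and lift away.

servo_tool --pt "0 0 0 0 0 -25 0.7" --pt "0 0 0 0 0 -45 0.7" --pt "0 0 0 0 0 -54 0.7" --pt "0 0 0 0 0 -58 0.7" --pt "0 0 0 0 0 -58 0.7"

```text
time: 11.75
eef_pos: [0.4753, -0.3068, -0.0182]
tool_rot: [-1.622, 0.001, 1.266]
wrist_force: [0.6, 0.4, 0.8]
finger_gap: 0.454
```

servo_tool --pt "0 0 0 0 0 0 0.35" --pt "0 0 0 0 0 0 0.35" --pt "0 0 0 0 0 0 0.35" --pt "0 0 0 0 0 15 0.35" --pt "0 0 0 0 0 50 0.35" --pt "0 0 0 0 0 100 0.35" --pt "0 0 0 0 0 160 0.3" --pt "0 0 0 0 0 200 0.2" --pt "0 0 0 0 60 200 0.2" --pt "0 0 0 0 120 200 0.2"

```text
time: 13.0
eef_pos: [0.4748, -0.1857, 0.1829]
tool_rot: [-1.624, 0.001, 1.265]
wrist_force: [1.5, -0.0, -0.7]
finger_gap: 0.801
```

```bash
python3 - <<'E'
from mv import *
o=r.get_obs();print(o['time'],o['eef_pos'],o['tool_rot'],o['finger_gap'])
snap('side','s6.png',(180,110,400,350),3.2)
crop_save('raw_s6.png','s6b.png',(255,280,335,345),8)
P=H(X,Y,(-.005,.05,.122))[0]
delta(P+[0,0,.07-.026],Y,0)
E
```

```text
13.0 [ 0.47479021 -0.18572193  0.18288926] [-1.62394607e+00  7.83622105e-04  1.26463538e+00] 0.8012282359918053
t 13.05 rotvec [  2.6   1.8 -80. ] shift mm [218.9 292.2 -16.6]
```

View pics/s6.png

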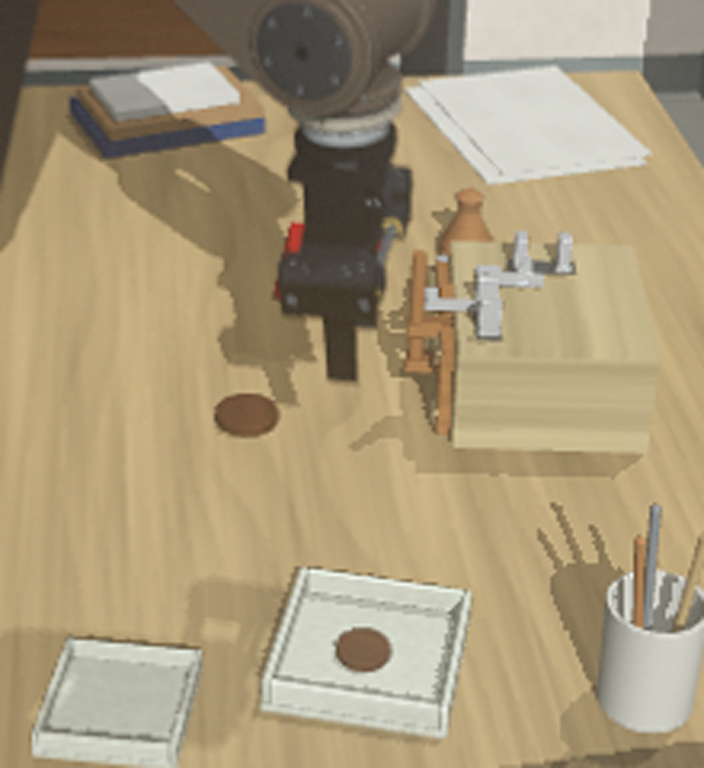

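View pics/s6b.png

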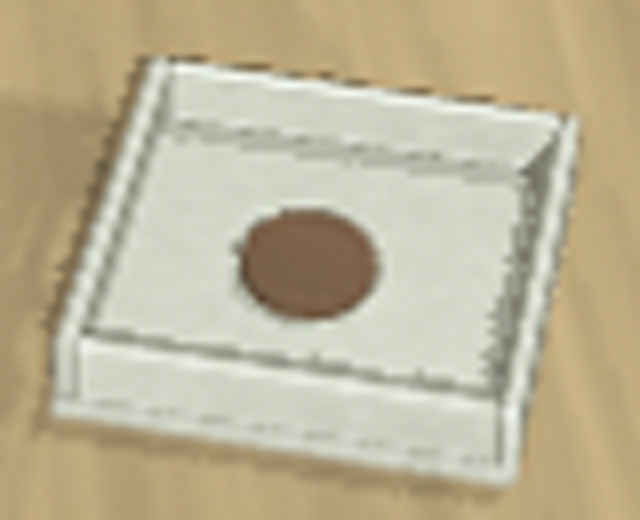

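```bash
python3 - <<'E'
from mv import *
print(at('side',(307.5)/8-.5+255,264.5/8-.5+280,.014))
E
```

```text
[ 0.46961343 -0.30930746  0.014     ]
```

servo_tool --pt "0 0 -8 10 20 0 0" --pt "0 0 -16 30 50 5 0" --pt "0.5 0.5 -24 55 80 10 0" --pt "1 1 -32 80 110 15 0" --pt "1.2 1 -40 105 140 15 0" --pt "1.5 1 -48 130 170 15 0" --pt "2 1.5 -56 155 200 15 0" --pt "2 1.5 -64 175 235 10 0" --pt "2.6 1.8 -72 195 265 0 0" --pt "2.6 1.8 -80 210 285 -10 0" --pt "2.6 1.8 -80 219 292 -16 0" --pt "2.6 1.8 -80 219 292 -16 0" --pt "2.6 1.8 -80 219 292 -16 0"

```text
time: 14.68
eef_pos: [0.6939, 0.1044, 0.1662]
tool_rot: [-1.571, 0.002, -0.129]
wrist_force: [-0.6, -0.2, -0.2]
finger_gap: 1.004
```

```bash
python3 - <<'E'
from mv import *
P=H(X,Y,(-.005,.05,.122))[0]
delta(P+[0,0,-.026],Y,0)
snap('side','s7.png',(280,110,400,240),5)
snap('top','t7.png',(195,75,315,205),5)
e=r.get_obs()['eef_pos']+[0,0,.026]
u=np.array([np.cos(Y),np.sin(Y),0])
for d in(-.0595,.0595): print(d,((proj('side',e+d*u)-[280,110])*5).round(),((proj('top',e+d*u)-[195,75])*5).round())
E
```

```text
t 14.675 rotvec [ 0.  -0.1 -0. ] shift mm [ -1.4   8.  -70.2]
-0.0595 [[260. 298.]] [[198. 371.]]
0.0595 [[459. 303.]] [[233. 154.]]
```

View pics/s7.png

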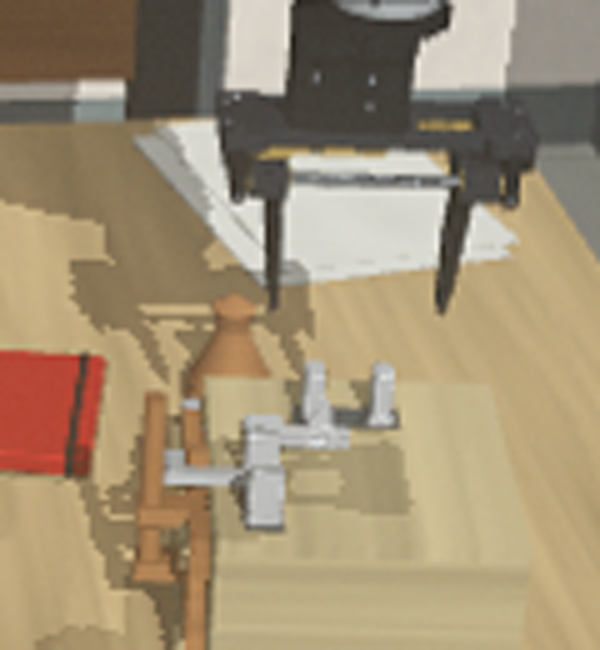

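View pics/t7.png

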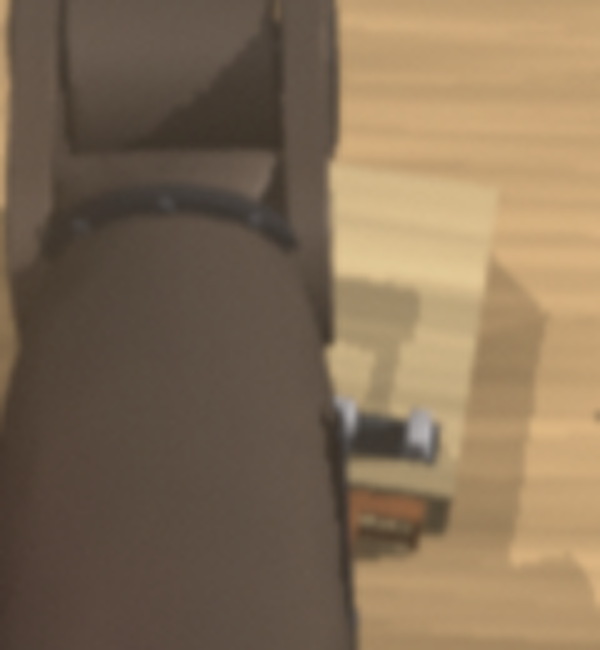

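The fingers straddle the safety catch from above: tips at (273,308) and (442,312), posts at (316,368) and (382,370). Centre in y, descend and squeeze.

servo_tool --pt "0 0 0 0 4 -10 0" --pt "0 0 0 -0.5 8 -25 0" --pt "0 0 0 -0.5 8 -45 0" --pt "0 0 0 -0.5 8 -60 0" --pt "0 0 0 -0.5 8 -68 0" --pt "0 0 0 -0.5 8 -68 0" --pt "0 0 0 -0.5 8 -68 0.4"

```text
time: 15.65
eef_pos: [0.694, 0.1132, 0.0981]
tool_rot: [-1.571, 0.001, -0.13]
wrist_force: [-0.1, 0.0, -1.1]
finger_gap: 0.94
```

```bash
python3 - <<'E'
from mv import *
print(r.get_obs()['finger_gap'])
snap('side','s8.png',(280,130,400,240),5)
E
```

```text
0.9397639985668922
```

View pics/s8.png

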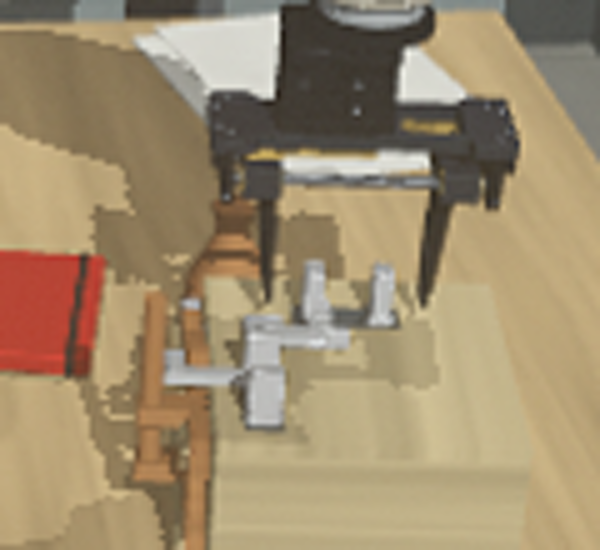

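Fingers on both sides, centred. Squeeze.

servo_tool --pt "0 0 0 0 0 0 0.6" --pt "0 0 0 0 0 0 0.7" --pt "0 0 0 0 0 0 0.75" --pt "0 0 0 0 0 0 0.75" --pt "0 0 0 0 0 0 0.75" --pt "0 0 0 0 0 0 0.75" --pt "0 0 0 0 0 0 0.75" --pt "0 0 0 0 0 0 0.75" --grip_force 20

```text
time: 16.7
eef_pos: [0.6952, 0.113, 0.0976]
tool_rot: [-1.571, -0.001, -0.131]
wrist_force: [8.7, 0.4, -2.9]
finger_gap: 0.351
```

servo_tool --pt "0 0 0 1 0 0 0.8" --pt "0 0 0 2 0 0 0.8" --pt "0 0 0 2 0 0 0.8" --grip_force 30

```text
time: 17.08
eef_pos: [0.6952, 0.1131, 0.0976]
tool_rot: [-1.572, 0.003, -0.13]
wrist_force: [-3.6, -1.2, 5.2]
finger_gap: 0.345
```

servo_tool --pt "0 0 0 1 0 0 0.4" --pt "0 0 0 1 0 0 0.1" --pt "0 0 0 1 0 0 0" --pt "0 0 0 1 0 0 0" --pt "0 0 0 1 0 10 0" --pt "0 0 0 1 0 45 0" --pt "0 0 8 1 0 75 0" --pt "0 0 16 -10 -15 80 0" --pt "0 0 24 -18 -28 80 0" --pt "0 0 32 -25 -40 80 0" --pt "0 0 40 -33 -50 80 0" --pt "0 0 48 -40 -60 80 0" --pt "0 0 56 -48 -70 80 0" --pt "0 0 64 -55 -78 75 0" --pt "0 0 72 -60 -85 70 0" --pt "0 0 80 -65 -91 70 0" --pt "0 0 90 -70 -96 70 0" --pt "0 0 90 -70 -96 70 0"

```text
time: 19.32
eef_pos: [0.6257, 0.017, 0.1682]
tool_rot: [-1.572, 0.002, 1.439]
wrist_force: [0.3, 0.4, -0.1]
finger_gap: 0.999
```

```bash
python3 - <<'E'
from mv import *
P=H(X,Y,(-.062,-.055,.122))[0]
delta(P+[.0025,.001,-.026],Y+np.pi/2,0)
snap('side','s9.png',(280,110,400,240),5)
snap('top','t9.png',(195,75,315,205),5)
E
```

```text
t 19.325 rotvec [0.1 0.1 0.2] shift mm [ -0.8  -0.3 -72.2]
```

View pics/s9.png

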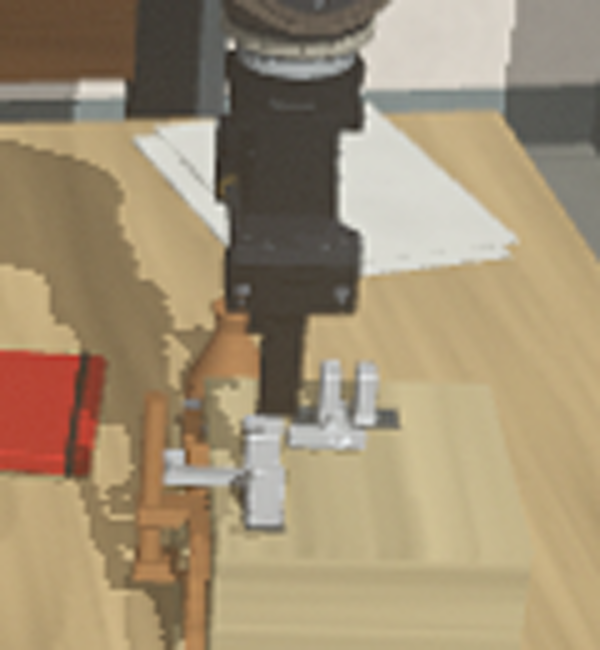

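View pics/t9.png

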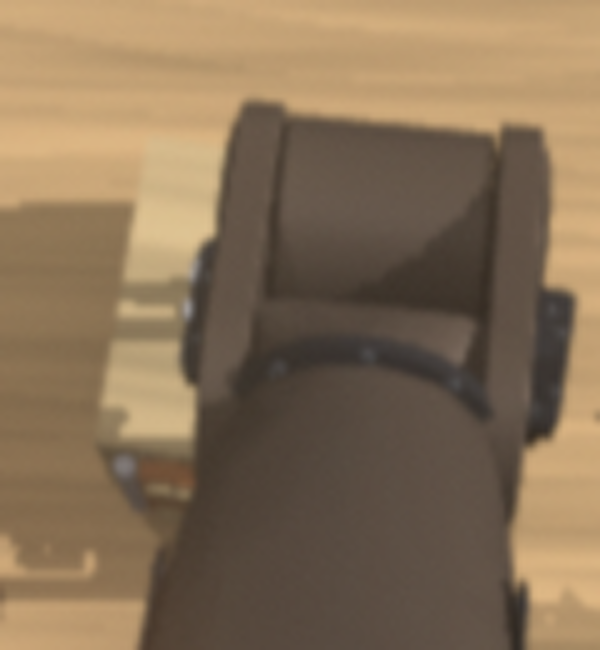

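The safety catch is now shut: its posts are at (331,375) and (367,375), and the tongue is drawn back. I'll check how the finger lines up with the bolt post.

```bash
python3 - <<'E'
from mv import *
e=r.get_obs()['eef_pos']+[0,0,.026]; u=np.array([np.cos(1.441),np.sin(1.441),0])
f=lambda p:((proj('side',p)-[280,110])*5).round()
print('tips',f(e-.05*u),f(e+.05*u)); e[2]=.145
print('post tops from tool',f(e-.021*u),f(e+.021*u)); print('model',f(H(X,Y,[(-.062,-.034,.145),(-.062,-.076,.145),(-.062,-.055,.145)])))
E
```

```text
tips [[280. 413.]] [[270. 330.]]
post tops from tool [[271. 464.]] [[267. 428.]]
model [[262. 429.]
 [266. 465.]
 [264. 447.]]
```

servo_tool --pt "0 0 0 -2 0 -15 0" --pt "0 0 0 -2 0 -35 0" --pt "0 0 0 -2 0 -55 0" --pt "0 0 0 -2 0 -65 0" --pt "0 0 0 -2 0 -70 0" --pt "0 0 0 -2 0 -70 0" --pt "0 0 0 -2 0 -70 0.4" --pt "0 0 0 -2 0 -70 0.6" --pt "0 0 0 -2 0 -70 0.75" --pt "0 0 0 -2 0 -70 0.75" --pt "0 0 0 -2 0 -70 0.75" --pt "0 0 0 -2 0 -70 0.75" --pt "0 0 0 -2 0 -70 0.75" --pt "0 0 0 -2 0 -70 0.75" --grip_force 25

```text
time: 21.18
eef_pos: [0.6234, 0.0152, 0.0977]
tool_rot: [-1.571, 0.005, 1.44]
wrist_force: [-3.0, -12.7, 3.5]
finger_gap: 0.355
```

servo_tool --pt "0 0 0 0 -1 0 0.8" --pt "0 0 0 0 -2 0 0.8" --pt "0 0 0 0 -2 0 0.8" --pt "0 0 0 0 -2 0 0.8" --grip_force 35

```text
time: 21.68
eef_pos: [0.6234, 0.0153, 0.0977]
tool_rot: [-1.571, 0.003, 1.441]
wrist_force: [-4.4, -1.1, 6.0]
finger_gap: 0.345
```

servo_tool --pt "0 0 0 0 0 0 0.4" --pt "0 0 0 0 0 0 0.1" --pt "0 0 0 0 0 0 0" --pt "0 0 0 0 0 0 0" --pt "0 0 0 0 0 10 0" --pt "0 0 0 0 0 45 0" --pt "0 0 0 -5 0 80 0" --pt "0 0 0 -35 13 85 0" --pt "0 0 0 -55 23 85 0" --pt "0 0 0 -61 25 80 0" --pt "0 0 0 -61 25 80 0"

```text
time: 23.05
eef_pos: [0.5628, 0.0401, 0.1774]
tool_rot: [-1.571, 0.002, 1.441]
wrist_force: [-0.2, 0.3, -0.2]
finger_gap: 0.995
```

```bash
python3 - <<'E'
from mv import *
P=H(X,Y,(-.126,-.04,.132))[0]
delta(P+[.0015,0,-.026],Y+np.pi/2,0)
e=r.get_obs()['eef_pos']+[0,0,.026]; print(e); u=np.array([np.cos(1.441),np.sin(1.441),0])
f=lambda p:((proj('side',p)-[280,110])*5).round()
print('tips',f(e-.05*u),f(e+.05*u)); e[2]=.17
print('dowel from tool',f(e),'model',f(H(X,Y,(-.126,-.04,.17))))
snap('side','s10.png',(280,110,400,240),5)
E
```

```text
t 23.05 rotvec [0.1 0.  0.1] shift mm [ -0.4  -1.4 -71.4]
[0.56282646 0.04012198 0.20340791]
tips [[162. 383.]] [[158. 302.]]
dowel from tool [[157. 393.]] model [[154. 394.]]
```

View pics/s10.png

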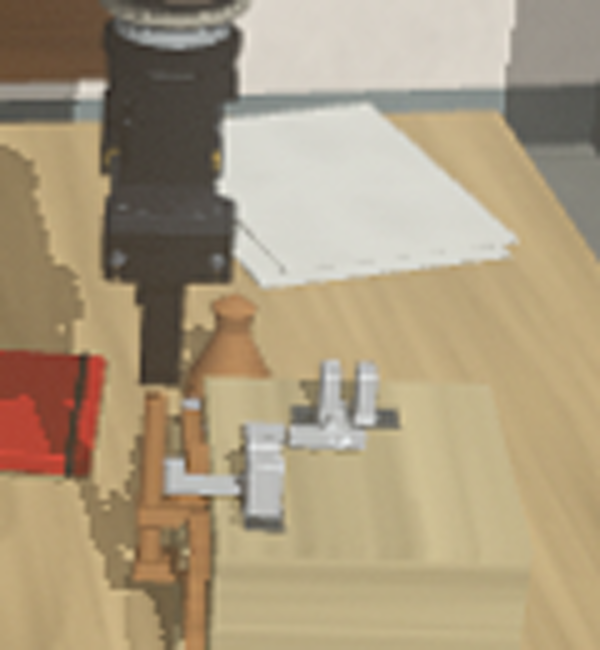

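Both catches are home and the finger is in line with the dowel, whose top is at (154,395). Descend and grip it.

servo_tool --pt "0 0 0 -1 -1 -20 0" --pt "0 0 0 -1 -1 -45 0" --pt "0 0 0 -1 -1 -63 0" --pt "0 0 0 -1 -1 -71 0" --pt "0 0 0 -1 -1 -71 0" --pt "0 0 0 -1 -1 -71 0.5" --pt "0 0 0 -1 -1 -71 0.8" --pt "0 0 0 -1 -1 -71 1" --pt "0 0 0 -1 -1 -71 1" --pt "0 0 0 -1 -1 -71 1" --pt "0 0 0 -1 -1 -71 1" --pt "0 0 0 -1 -1 -71 1" --pt "0 0 0 -1 -1 -71 1" --pt "0 0 0 -1 -1 -71 1" --pt "0 0 0 -1 -1 -71 1" --grip_force 40

```text
time: 24.98
eef_pos: [0.5615, 0.0388, 0.1065]
tool_rot: [-1.571, 0.003, 1.441]
wrist_force: [-0.7, -4.4, 1.1]
finger_gap: 0.138
```

```bash
python3 - <<'E'
from mv import *
o=r.get_obs();e=o['eef_pos'];print(e,o['finger_gap'])
# arc from current handle pos about hinge in reported frame
hin=H(X,Y,(-.098,.07,0))[0][:2]+[.002,0]
d=e[:2]-hin;print('r',np.hypot(*d))
d0=H((0,0),Y,(-.028,-.11,0))[0][:2]
print('ang err',np.degrees(np.arctan2(d[1],d[0])-np.arctan2(d0[1],d0[0])))
for a in range(0,75,5):
    c,s=np.cos(np.radians(a)),-np.sin(np.radians(a))
    p=np.array([c*d0[0]-s*d0[1],s*d0[0]+c*d0[1]])
    print(a,((p-d0)*1000).round(1))
E
```

```text
[0.56146838 0.03882182 0.10646589] 0.1375079507843959
r 0.11398757492005906
ang err -0.6788152581409092
0 [0. 0.]
5 [-9.   4.1]
10 [-17.7   8.9]
15 [-25.9  14.4]
20 [-33.5  20.7]
25 [-40.6  27.6]
30 [-47.1  35.1]
35 [-52.9  43.1]
40 [-58.   51.6]
45 [-62.3  60.5]
50 [-65.8  69.8]
55 [-68.5  79.3]
60 [-70.4  89.1]
65 [-71.4  98.9]
70 [-71.5 108.8]
```

Firm grip (gap 0.138, about 13–14 mm). Swing along the arc, starting slowly.

servo_tool --pt "0 0 0 -4.5 2 0 1" --pt "0 0 0 -9 4 0 1" --pt "0 0 0 -13.5 6.5 0 1" --pt "0 0 0 -17.7 9 0 1" --pt "0 0 0 -22 11.5 0 1" --pt "0 0 0 -26 14.5 0 1" --pt "0 0 0 -26 14.5 0 1"

```text
time: 25.85
eef_pos: [0.5358, 0.0534, 0.1065]
tool_rot: [-1.572, 0.003, 1.441]
wrist_force: [-0.3, -5.4, 0.1]
finger_gap: 0.137
```

```bash
python3 - <<'E'
from mv import *
o=r.get_obs();print(o['finger_gap'],o['wrist_force'])
snap('side','s11.png',(270,130,400,240),5)
E
```

```text
0.13741940858040189 [-0.32444188 -5.3624647   0.13758555]
```

View pics/s11.png

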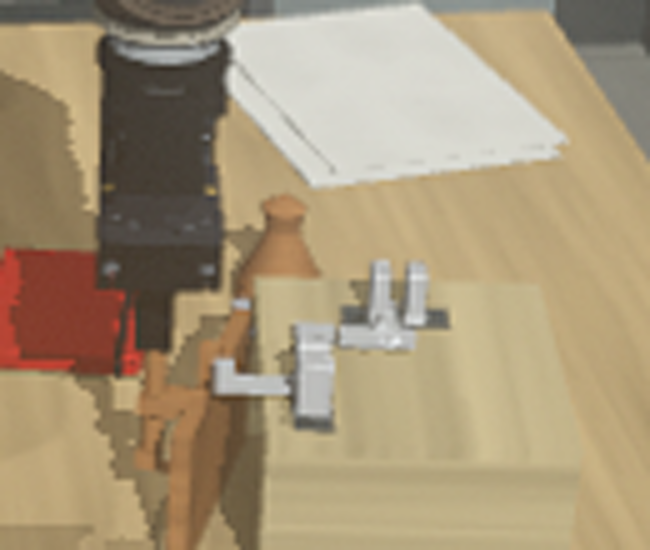

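The gate has opened about 15° past the hook and the handle is still in the grip at (155,355). Continue to 70°.

servo_tool --pt "0 0 0 -7.5 6 0 1" --pt "0 0 0 -14.5 13 0 1" --pt "0 0 0 -21 20.5 0 1" --pt "0 0 0 -27 28.5 0 1" --pt "0 0 0 -32 37 0 1" --pt "0 0 0 -36.3 46 0 1" --pt "0 0 0 -40 55 0 1" --pt "0 0 0 -42.5 65 0 1" --pt "0 0 0 -44.4 74.5 0 1" --pt "0 0 0 -45.4 84.5 0 1" --pt "0 0 0 -45.5 94 0 1" --pt "0 0 0 -45.5 94 0 1" --pt "0 0 0 -45.5 94 0 1"

```text
time: 27.52
eef_pos: [0.4904, 0.1478, 0.1065]
tool_rot: [-1.572, 0.002, 1.441]
wrist_force: [4.4, -3.3, -3.5]
finger_gap: 0.139
```

```bash
python3 - <<'E'
from mv import *
o=r.get_obs();print(o['finger_gap'],o['wrist_force'],o['eef_pos'],o['time'])
hin=H(X,Y,(-.098,.07,0))[0][:2]+[.002,0];d=o['eef_pos'][:2]-hin
d0=H((0,0),Y,(-.028,-.11,0))[0][:2]
print(np.hypot(*d),np.degrees(np.arctan2(d0[1],d0[0])-np.arctan2(d[1],d[0]))%360)
snap('side','s12.png',(180,110,400,350),3.2)
crop_save('raw_s12.png','s12b.png',(260,140,390,250),6)
snap('top','t12.png')
E
```

```text
0.13877822384212135 [ 4.43905339 -3.31859651 -3.51145895] [0.49039691 0.14780653 0.10647018] 27.525
0.11449060272604407 70.10455457058436
```

View pics/s12.png

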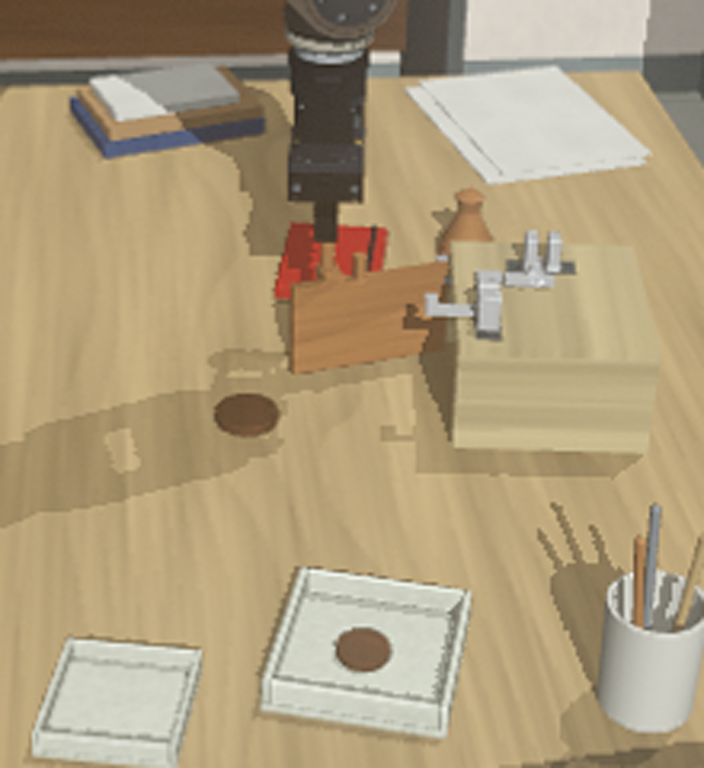

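View pics/s12b.png

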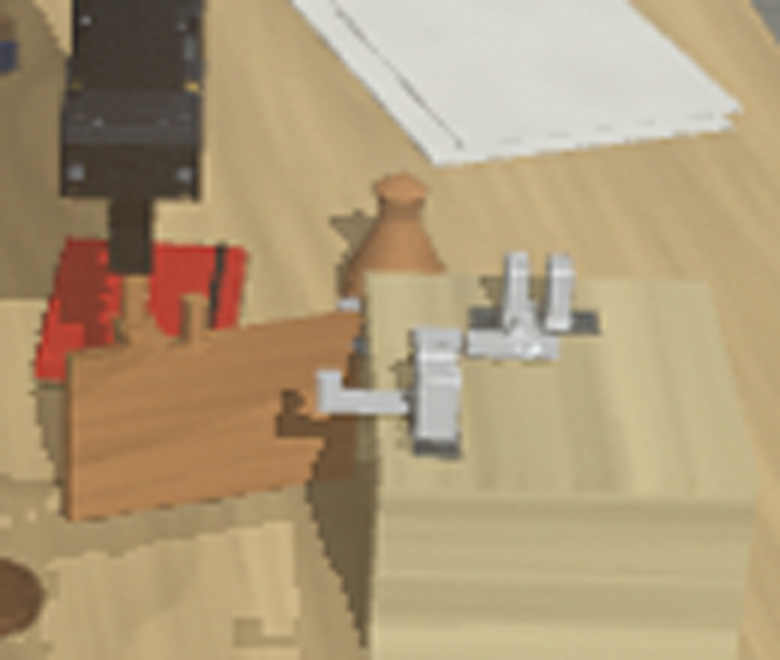

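View pics/t12.png

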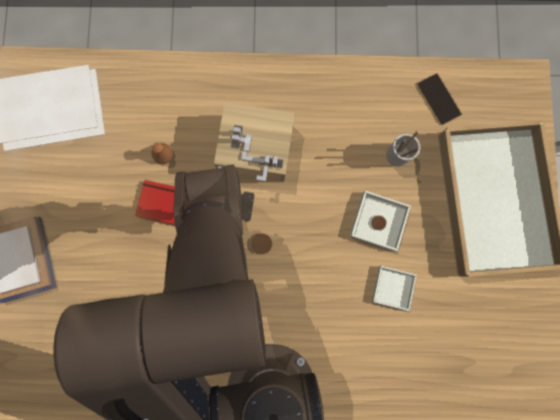

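The gate stands at about 70° with the dowel in the grip (side crop (135,275)). The disc lies flat in the larger tray at top (378,223), and both catches are shut. The notebook, cup and turned piece are where they were. Handing in.

```bash
python3 - <<'E'
from cell import r
print(r.close_job()); o=r.get_obs(); print(o['time'],o['finger_gap'],o['eef_pos'])
E
```

```text
the job is handed in; nothing more can be done
None
the job is handed in; nothing more can be done
```

The job is done in the order asked and handed in at about 27.6 s, with the gripper still holding the gate open by its handle.

- **Disc:** The small disc lies flat near the centre of the larger tray.
- **Catches:** I squeezed the safety catch home, then the bolt. The gap read 0.345 on both, about 33–34 mm, and both look shut in the pictures.
- **Gate:** It opened past its detent. From the tool position about the hinge it stands at about 70°, held at 40 N grip with the gap steady at 0.139.
- **Bystanders:** The notebook, cup and turned piece look unmoved in the last pictures.

**What disagreed:** The reported tool height was about 26 mm too low. The fingers closed above the disc on the first two tries without moving it. I found the offset in the side view, confirmed it by touching the desk, and corrected every later move for it. Sideways, the tool and camera positions differed by up to about 3 mm, and by about 6 mm in x where the disc was set down. The catch squeezes were re-centred by force. After hand-in no further state could be read, so the final second was not checked.

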